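# Dip-gauge the quench tank

### The job

Pull the cabinet's top drawer well open by its handle and take out the gauge rod; push it down the slanted dip tube of the green tank until its collar stops on the tube's mouth, then draw it right out again. Finish with the rod still in the grip, nothing else touching it, held still and level with its tip over the middle of the white tile, about 20 cm up, to be read. Leave the drawer open and the other things where they are.

Things in the scene. Friction and masses are not known exactly. Their poses are not given: they have to be found in the camera images.
- cabinet_drawer0_handle (a point): Middle of the steel bar handle of the cabinet's top drawer (red front). Round bar 11 mm thick, 120 mm long along this frame's y, 35 mm off the drawer front, 38 mm below the cabinet's top, to be pinched from above. z is up; the drawer slides out along frame -x, with light friction, and stays where it is left.
- cabinet_drawer0 (a joint): How far the top drawer is open, in m: 0 shut, at most 0.18. The rod comes clear of the cabinet's top for a gripper from above at about 0.12 or more.
- cabinet: Fixed grey steel cabinet with two red drawers, 260 mm deep (x) by 320 mm wide (y) by 160 mm high; origin at the centre of its underside, x points from its front to its back, z up.
- rod: Gauge rod, 0.14 kg, 238 mm: dark wooden grip 110 long, 16 wide (y), 18 high (z); brass collar 30 across, 8 thick; steel rod 10 across, 120 long, round nose. Origin at the grip's centre on the axis (take it here), x to the tip, z up. Lies level in the top drawer, tip to the robot's right, 27 mm above the drawer floor, 76 mm behind the front's outside.
- rod_collar (a point): Centre of the collar's face towards the tip, 63 mm from the grip's centre along rod x: the face that stops on the tube's mouth. Same axes as the rod.
- rod_tip (a point): The rod's very tip, 183 mm from the grip's centre along rod x; same axes. The rod rests in two wooden saddles, 50 mm wide across it, up to 29 mm above the drawer floor: one under the grip's end, 27 to 60 mm from the grip's centre on the side away from the tip, one under the steel rod. The grip's middle is free on both sides.
- tube_mouth (a point): Centre of the open upper end of the steel dip tube, which leans out and up from the side of the green tank. z points out of the tube along its axis, 35 degrees above level. Bore 16 mm, outside 26 mm, 130 mm deep and clear; the mouth stands 75 mm along the axis from the tank's side, at a height of 170 mm.
- tank: Fixed green steel quench tank, like an ammunition can: 280 mm (x) by 155 mm (y) by 190 mm high with a wire handle to 210 mm; origin at the centre of its underside. The dip tube comes out of the middle of its +y side.
- tile_top (a point): Centre of the top of the fixed white reading tile, 90 x 90 mm, 8 mm thick, lying on the bench between tank and cabinet.
- hammer: hand hammer lying on the bench (bystander)
- spray_can: blue spray can, 54 mm across, 170 mm tall (bystander)
- handle_block: wooden knife-handle block 45 x 120 x 30 mm on the cabinet's top (bystander)
- pin_jar: amber jar with brass cap, 50 mm across, 70 mm tall, on the cabinet's top (bystander)
- mug: blue mug, 76 mm across, 85 mm tall (bystander)
- blade_blank: flat steel knife blank 230 mm long, 5 mm thick, lying on the bench (bystander)
Not all that is in view belongs to the job. What is meant by the part that bears tile_top is not pink, and is the smaller of those in its own colour.

How it is judged (in metres and radians):
On the way, in this order (a step that is already met when the one before it is completed fails the run):
1. the top drawer is pulled well open (value of joint cabinet_drawer0 above 0.1 m), for 0.1 s.
2. the rod is home in the dip tube, its collar on the mouth (z of rod_collar in the frame of tube_mouth below 0.004 m and distance between rod_collar and tube_mouth below 0.009 m and z of rod_tip in the frame of tube_mouth below -0.11 m and angle between the x axis of rod and the z axis of tube_mouth, either way round below 0.12 rad), for 0.1 s.
3. the rod is drawn right out of the tube (z of rod_tip in the frame of tube_mouth above 0.005 m), for 0.1 s.
At the end, for the whole second after the job is handed in: The rod is in the fingers and at rest, touching neither cabinet, drawer nor tank; it is level within 9 degrees, its tip is within 35 mm of the white tile's centre seen from above and 130 to 290 mm above the bench, out of the dip tube; the drawer is still open (at least 80 mm) (contact force between the fingers and rod above 1 N and angle between rod's own x axis and vertical between 1.41 and 1.73 rad and height (world z) of rod_tip between 0.13 and 0.29 m and horizontal distance between rod_tip and tile_top below 0.035 m and linear speed of rod below 0.03 m/s and z of rod_tip in the frame of tube_mouth above 0.005 m and value of joint cabinet_drawer0 above 0.08 m and contact force between rod and cabinet below 0.3 N and contact force between rod and tank below 0.3 N); the arm keeps its last pose, push and grip.
It fails at once if a bystander is shoved or knocked over (moved more than 40 mm) (distance of any of hammer, spray_can, handle_block, pin_jar, mug, blade_blank from where it was at the start of the episode above 0.04 m).
It also fails if it takes over 69 s, if anything falls off the work surface, if the arm or the gripper's body presses on something with over 40 N, if the wrist force passes 120 N, or if a joint passes its speed limit or range.

### The arm

A 7-joint arm with a two-finger parallel gripper is mounted at the origin on the work surface. World frame = base frame: x ahead of the robot, y to its left, z up, the work surface at z = 0. Lengths are in mm, angles in rad, forces in N, time in s.
With the tool pointing down it reaches from about 425 to 875 mm from the base axis. Payload 8.4 kg.
Tool frame: the origin (TCP) lies at the very end of the fingers, on their centre line; the grasp point (between the pads) lies 19 mm behind it (robot.grip_depth is the distance from the TCP to the grasp point, in mm); z points along the fingers, y is the line along which they close (so a half turn about z gives the same grasp; the last joint's range is limited). The gripper opens to 85 mm and grips with 20 to 120 N. Pads are 22 mm wide; open, the fingers measure 114 mm over their backs; the gripper's body (76 mm by 85 mm) begins 54 mm behind the grasp point. The pads swing forward as they close: fully open they stand 13 mm farther back than shut.
Start: joints at [-0.099, 0.333, 0.04, 1.465, -0.013, 1.343, -0.059], TCP at [649.972, -0.012, 231.308] pointing down, gripper open.
Joint ranges: [-2.58, 2.58], [-0.38, 2.09], [-1.3, 1.39], [0.25, 2.4], [-1.5, 4.64], [0.08, 2.09], [-2.65, 2.65]. Speed limits (rad/s): [2.22, 2.22, 2.79, 2.79, 3.14, 3.14, 3.14].

### API

Orientations are given as a rotation vector (axis times angle).
In Python, from cell import robot, optics gives the robot as it stands.
- The arm moves only by the shell command python3 -m inch 'ROWS'. ROWS is JSON, a list of rows, each an object with "delta_pos": the shift along the tool's x, y, z in mm, a list of three; "rot": the turn, a rotation vector about the tool's x, y, z in rad, a list of three; "gripper": the gripper command: -1 is fully open, 1 is shut, values between are in proportion. A call has 1 to 20 rows; each row is the pose to reach, as a shift and turn from the pose commanded when the call began, along the tool's axes at that moment; what a row does not reach only later rows make up. A row lasts 1/12 s, in which the tool goes at most 41.7 mm and 7.16 degrees, less where a joint would pass 70% of its speed; a pose out of reach is approached as far as the arm can. A call with a gripper value outside its range is refused whole. The fingers move at their own pace and stop on an object; the grip force is fixed at half the most. Time passes only in rows, so rows that repeat a pose let the fingers close. It gives the time, the measured TCP pose, the force, the opening and the grip force at its end, in the units of the state.
- robot.sense(): the state, without advancing time (a new reading comes with each control period).
- optics.grab_frame(name): name is "scene" or "side" or "wrist"; returns a dict with "color" (400x640x3 uint8, red, green, blue), "z_map" (400x640 float32, mm along the optical axis (not along the pixel's ray), 0 where there is no reading), "fx", "fy", "cx", "cy" (pixels), "rvec" (rotation vector, rad) and "tvec" (3), from world to camera coordinates, as OpenCV has them. Camera axes: x right, y down, z forward; pixel columns grow to the right and rows downward; lengths in mm; the calibration is good to about 2 mm. The wrist camera is an equidistant fisheye: a pixel r from the principal point sees the ray r / f radians off the axis. A picture is of the moment at which its call begins.
- robot.close_job(): hands the job in; it is judged then, once.
Trained networks look in a picture, given as the dict that the camera call returned (one of the last four; its "shot" number tells which), for a name from the list of things; names that differ only in an ending like _2 or _b are one class to them, and where a whole thing is asked for, a point or a joint stands for the part that bears it (a point fixed in the world has none). Each returns a list of dicts, best first, with "score" (0 to 1); they miss things now and then, are a little off and sometimes report something else, mostly with a low value. They report only what shows in the picture. A call takes as long as a camera call. They do not tell look-alikes from the thing itself.
- optics.look_for(label, picture): "uv" ([column, row] in pixels, amid what is visible of it).
- optics.outline_of(label, picture): "pixels" (400x640 bool, what is visible of it) and "uv" ([column, row] in pixels, amid what is visible of it).
- optics.mark_of(label, picture): "uv" ([column, row] in pixels: a listed point, or the origin of a listed thing).
The state is a dict: "t": time; "q": joint angles; "qd": joint speeds; "joint_efforts": joint torques, N m; "tool_pos": TCP position; "eef_rot": TCP orientation; "ft_force": force on the tool from outside, world axes, zero at the start; "torque": the same for the moment, N m; "gripper_width": finger opening in mm; "gripper_force": force on a finger pad.
Only numpy, scipy, OpenCV 4.12 (cv2) and the standard library are available. Lean on these libraries where they do the work, as an engineer would, in place of code of your own. Each camera call takes 0.05 s, during which the arm holds its last target. There are 200 camera calls.

## Working session

There is one attempt and no reset: what is moved stays moved. The work goes in short steps, Python scripts to look and compute and a shell command to move; the robot and the scene stay as the last step left them, time stands still between calls to the robot, and variables do not carry over. Pictures are saved under pics/ and viewed, at most 12 in all, crops included, and the job is handed in when it is done.

```bash
ls; mkdir -p pics; cat > h.py <<'E'
import numpy as np, cv2
from scipy.spatial.transform import Rotation as R
from cell import robot, optics
def world(p,uv,z=None):
    """pixel -> world using depth (or given depth)"""
    u,v=uv; d=z if z else np.median([x for x in p["z_map"][int(v)-1:int(v)+2,int(u)-1:int(u)+2].ravel() if x>0] or [0])
    c=np.array([(u-p["cx"])/p["fx"]*d,(v-p["cy"])/p["fy"]*d,d])
    return R.from_rotvec(p["rvec"]).inv().apply(c-np.array(p["tvec"]))
def cloud(p,mask=None):
    v,u=np.nonzero((p["z_map"]>0)&(mask if mask is not None else True)); d=p["z_map"][v,u]
    c=np.c_[(u-p["cx"])/p["fx"]*d,(v-p["cy"])/p["fy"]*d,d]
    return R.from_rotvec(p["rvec"]).inv().apply(c-np.array(p["tvec"])),u,v
def onplane(p,uv,h):
    r=R.from_rotvec(p["rvec"]).inv(); o=r.apply(-np.array(p["tvec"]))
    d=r.apply([(uv[0]-p["cx"])/p["fx"],(uv[1]-p["cy"])/p["fy"],1]); return o+d*(h-o[2])/d[2]
def project(p,X): 
    return cv2.projectPoints(np.array(X,float).reshape(-1,1,3),np.array(p["rvec"],float),np.array(p["tvec"],float),np.array([[p["fx"],0,p["cx"]],[0,p["fy"],p["cy"]],[0,0,1.]]),None)[0][:,0]
def save(n,a): cv2.imwrite("pics/"+n,a[...,::-1])
E
python3 - <<'E'
from h import *
for cam in ["scene","side"]:
    p=optics.grab_frame(cam); save(cam+"0.png",p["color"])
    print(cam, R.from_rotvec(p["rvec"]).inv().apply(-np.array(p["tvec"])).round())
    for l in ["cabinet","cabinet_drawer0_handle","tube_mouth","tank","tile_top","rod","mug","spray_can","hammer","pin_jar","handle_block","blade_blank"]:
        print(l,[(np.round(m["uv"]).tolist(),round(m["score"],2),world(p,m["uv"]).round().tolist()) for m in optics.mark_of(l,p)[:4]])
print(robot.sense())
E
```

```text
pics
scene [ 927. -585. 1151.]
cabinet []
cabinet_drawer0_handle []
tube_mouth [([304.0, 222.0], 0.59, [540.0, -155.0, 178.0]), ([368.0, 265.0], 0.51, [728.0, -86.0, 12.0])]
tank []
tile_top [([322.0, 175.0], 0.78, [406.0, 111.0, 9.0]), ([296.0, 212.0], 0.7, [428.0, -63.0, 6.0]), ([213.0, 236.0], 0.66, [375.0, -342.0, 189.0])]
rod []
mug [([216.0, 350.0], 0.82, [530.0, -540.0, 8.0])]
spray_can [([407.0, 128.0], 0.8, [540.0, 478.0, 20.0])]
hammer [([370.0, 268.0], 0.67, [735.0, -86.0, 0.0])]
pin_jar [([424.0, 155.0], 0.89, [698.0, 250.0, 191.0])]
handle_block [([415.0, 188.0], 0.89, [737.0, 122.0, 189.0]), ([295.0, 210.0], 0.36, [423.0, -62.0, 7.0])]
blade_blank []
side [-384.  463.  937.]
cabinet [([249.0, 216.0], 0.57, [592.0, 246.0, 116.0])]
cabinet_drawer0_handle [([257.0, 216.0], 0.93, [592.0, 219.0, 103.0])]
tube_mouth [([356.0, 177.0], 0.5, [749.0, -273.0, -5.0])]
tank [([198.0, 311.0], 0.63, [393.0, 488.0, 4.0])]
tile_top [([312.0, 264.0], 0.88, [385.0, 123.0, 10.0]), ([355.0, 238.0], 0.7, [423.0, -67.0, 5.0])]
rod []
mug []
spray_can []
hammer [([315.0, 195.0], 0.91, [712.0, 
[... 195 characters left out ...]
1.3, 'q': array([-0.09917382,  0.33319848,  0.03990474,  1.4654067 , -0.01337198,
        1.34329807, -0.05848678]), 'qd': array([ 0.00165313, -0.00441279, -0.00035776,  0.00055463, -0.00039436,
        0.00108736, -0.00041249]), 'joint_efforts': array([-5.19723869e-05, -6.58307433e+01,  1.36274591e+00, -4.05815184e+01,
        1.64448540e-02,  3.01686370e-03,  2.59628351e-06]), 'tool_pos': array([ 6.49970497e+02, -4.24999553e-02,  2.31305664e+02]), 'eef_rot': array([-2.22147803e+00, -2.22138515e+00,  7.46812141e-05]), 'ft_force': array([ 0.761785  ,  0.1368975 , -0.77697703]), 'torque': array([ 0.04278608, -0.03846776,  0.02577993]), 'gripper_force': 0.0, 'gripper_width': 85.36735177343903}
```

View pics/scene0.png

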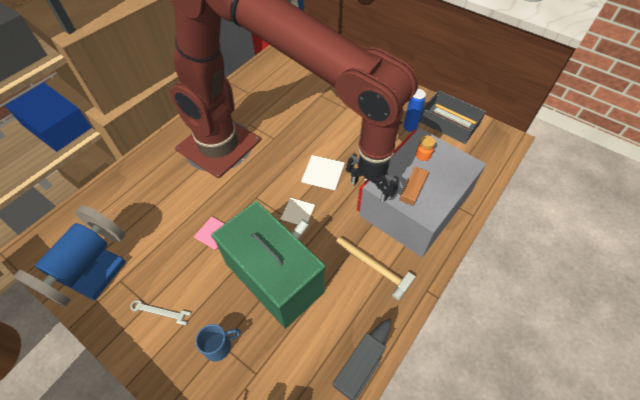

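View pics/side0.png

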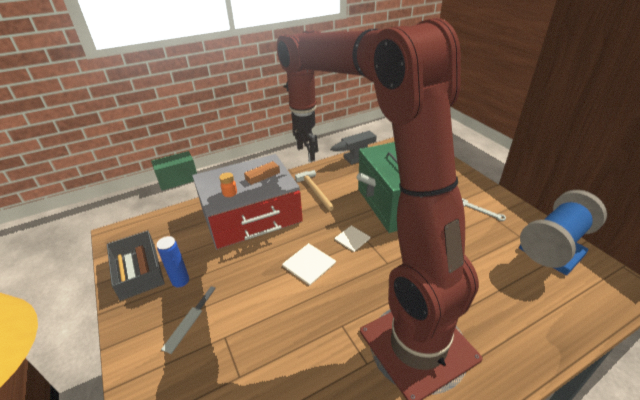

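```bash
python3 - <<'E'
from h import *
A={c:optics.grab_frame(c) for c in ["scene","side"]}
S=A["scene"]; save("crop1.png",cv2.resize(S["color"][150:280,180:420],None,fx=3,fy=3,interpolation=cv2.INTER_CUBIC))
P={c:cloud(A[c]) for c in A}
for c in A:
    X,u,v=P[c]; col=A[c]["color"][v,u].astype(int); hsv=cv2.cvtColor(A[c]["color"],cv2.COLOR_RGB2HSV)[v,u].astype(int)
    def rect(n,m):
        Y=X[m]
        if len(Y)<30: print(c,n,len(Y));return
        r=cv2.minAreaRect(Y[:,:2].astype(np.float32)); print(c,n,len(Y),"c",np.round(r[0],1),"size",np.round(r[1],1),"ang",round(r[2],2),"z",np.median(Y[:,2]).round(1), "corners",cv2.boxPoints(r).round().tolist())
    grey=(hsv[:,1]<60)
    rect("cabtop",grey&(abs(X[:,2]-160)<8)&(X[:,0]>550)&(X[:,0]<950)&(X[:,1]>-60)&(X[:,1]<400))
    green=(hsv[:,0]>60)&(hsv[:,0]<90)&(hsv[:,1]>90)
    rect("tanktop",green&(abs(X[:,2]-190)<8)&(X[:,0]<900))
    rect("tankall",green&(X[:,2]>20)&(X[:,2]<215)&(X[:,0]<900)&(X[:,0]>250)&(X[:,1]>-600)&(X[:,1]<0))
    white=(hsv[:,1]<60)&(hsv[:,2]>150)&(abs(X[:,2]-8)<7)
    rect("tileS",white&(abs(X[:,0]-425)<90)&(abs(X[:,1]+65)<80))
    rect("tileL",white&(abs(X[:,0]-390)<100)&(abs(X[:,1]-117)<90))
    red=((hsv[:,0]<8)|(hsv[:,0]>172))&(hsv[:,1]>130)&(X[:,0]>550)&(X[:,0]<800)&(X[:,1]>-20)&(X[:,1]<420)&(X[:,2]>10)&(X[:,2]<155)
    rect("front",red)
    if red.sum()>50:
        l=cv2.fitLine(X[red][:,:2].astype(np.float32),cv2.DIST_HUBER,0,.01,.01).ravel(); print("frontline",l)
    tm=optics.outline_of("cabinet_drawer0_handle",A[c])
    for o in tm[:2]:
        Y=cloud(A[c],o["pixels"])[0]; print("handleoutline",o["score"],len(Y),Y.mean(0).round() if len(Y) else "")
E
```

```text
scene cabtop 5201 c [731.5 205. ] size [327.7 245. ] ang 87.06 z 160.2 corners [[601.0, 48.0], [845.0, 35.0], [862.0, 362.0], [618.0, 375.0]]
scene tanktop 5664 c [ 518.6 -287.1] size [160.5 283.5] ang 80.75 z 190.5 corners [[366.0, -344.0], [646.0, -389.0], [671.0, -231.0], [392.0, -185.0]]
scene tankall 7193 c [ 518.7 -287.1] size [160.7 283.6] ang 80.69 z 189.8 corners [[366.0, -343.0], [646.0, -389.0], [672.0, -231.0], [392.0, -185.0]]
scene tileS 555 c [431.1 -60.7] size [89.9 91.7] ang 17.22 z 8.2 corners [[375.0, -30.0], [402.0, -118.0], [488.0, -91.0], [460.0, -4.0]]
scene tileL 946 c [399.6 124.4] size [124.8 132.6] ang 19.43 z 10.5 corners [[319.0, 166.0], [363.0, 41.0], [480.0, 83.0], [436.0, 208.0]]
scene front 156 c [599.6 209.8] size [314.6  12.9] ang 87.71 z 145.4 corners [[587.0, 53.0], [600.0, 52.0], [612.0, 367.0], [599.0, 367.0]]
frontline [4.7287185e-02 9.9888134e-01 5.9834448e+02 1.6724985e+02]
handleoutline 0.7 160 [596. 175. 136.]
side cabtop 2946 c [729.9 208.4] size [320.8 253.9] ang 87.06 z 158.5 corners [[595.0, 55.0], [849.0, 42.0], [865.0, 362.0], [611.0, 375.0]]
side tanktop 794 c [ 537.5 -233.9] size [122.8 301.5] ang 57.7 z 188.2 corners [[377.0, -205.0], [632.0, -366.0], [698.0, -263.0], [443.0, -101.0]]
side tankall 814 c [ 537.5 -233.9] size [122.8 301.5] ang 57.7 z 188.2 corners [[377.0, -205.0], [632.0, -366.0], [698.0, -263.0], [443.0, -101.0]]
side tileS 476 c [429.2 -56.3] size [92.8 91.8] ang 18.47 z 6.2 corners [[371.0, -28.0], [400.0, -115.0], [488.0, -85.0], [459.0, 2.0]]
side tileL 1138 c [399.7 128.5] size [132.  127.2] ang 20.24 z 9.7 corners [[316.0, 165.0], [360.0, 46.0], [484.0, 92.0], [440.0, 211.0]]
side front 2517 c [634.8 212.6] size [313.8  95.5] ang 86.53 z 93.8 corners [[578.0, 59.0], [673.0, 53.0], [692.0, 366.0], [597.0, 372.0]]
frontline [5.2498948e-02 9.9862099e-01 5.9481537e+02 2.2542297e+02]
handleoutline 0.65 1628 [593. 223. 122.]
```

View pics/crop1.png

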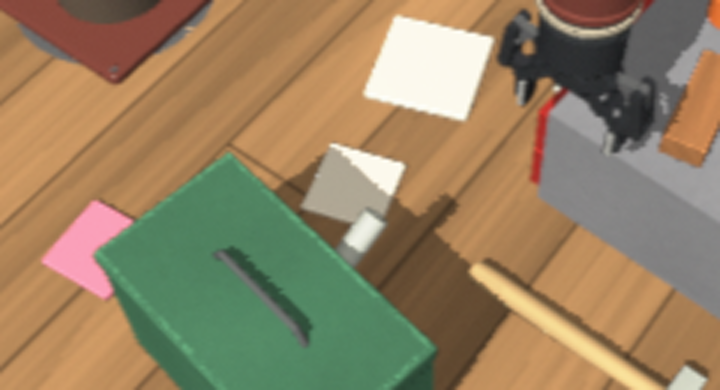

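```bash
python3 -m inch '[{"delta_pos":[214,-87,0],"rot":[0,0,0.051],"gripper":0.29},{"delta_pos":[214,-87,0],"rot":[0,0,0.051],"gripper":0.29},{"delta_pos":[214,-87,0],"rot":[0,0,0.051],"gripper":0.29},{"delta_pos":[214,-87,0],"rot":[0,0,0.051],"gripper":0.29},{"delta_pos":[214,-87,0],"rot":[0,0,0.051],"gripper":0.29},{"delta_pos":[214,-87,0],"rot":[0,0,0.051],"gripper":0.29},{"delta_pos":[214,-87,0],"rot":[0,0,0.051],"gripper":0.29},{"delta_pos":[214,-87,0],"rot":[0,0,0.051],"gripper":0.29},{"delta_pos":[214,-87,0],"rot":[0,0,0.051],"gripper":0.29},{"delta_pos":[214,-87,0],"rot":[0,0,0.051],"gripper":0.29}]'
cat >> h.py <<'E'
def wcloud(p,mask=None):
    v,u=np.nonzero((p["z_map"]>0)&(mask if mask is not None else True)); d=p["z_map"][v,u]
    x=(u-p["cx"])/p["fx"]; y=(v-p["cy"])/p["fy"]; t=np.hypot(x,y)+1e-9; k=np.tan(t)/t
    c=np.c_[x*k*d,y*k*d,d]; return R.from_rotvec(p["rvec"]).inv().apply(c-np.array(p["tvec"])),u,v
def wproj(p,X):
    c=R.from_rotvec(p["rvec"]).apply(np.atleast_2d(X))+np.array(p["tvec"]); r=np.hypot(c[:,0],c[:,1]); t=np.arctan2(r,c[:,2])
    return np.c_[p["cx"]+p["fx"]*t*c[:,0]/r,p["cy"]+p["fy"]*t*c[:,1]/r]
def wray(p,uv,h):
    x=(uv[0]-p["cx"])/p["fx"]; y=(uv[1]-p["cy"])/p["fy"]; t=np.hypot(x,y)+1e-9
    r=R.from_rotvec(p["rvec"]).inv(); o=r.apply(-np.array(p["tvec"])); d=r.apply([x*np.sin(t)/t,y*np.sin(t)/t,np.cos(t)]); return o+d*(h-o[2])/d[2]
E
python3 - <<'E'
from h import *
p=optics.grab_frame("wrist"); save("w1.png",p["color"])
print(robot.sense()["tool_pos"].round(1),robot.sense()["gripper_width"],R.from_rotvec(p["rvec"]).inv().apply(-np.array(p["tvec"])).round())
for m in optics.mark_of("cabinet_drawer0_handle",p)[:3]: print("w",m["uv"],m["score"],wray(p,m["uv"],122))
for c in ["side","scene"]:
    q=optics.grab_frame(c)
    for m in optics.mark_of("cabinet_drawer0_handle",q)[:3]: print(c,m["uv"],m["score"],onplane(q,m["uv"],122))
X,u,v=wcloud(p); 
f=np.array([.0513,.9987]); n=np.array([.9987,-.0513]); s=X[:,:2]@n; y=X[:,:2]@f
top=(abs(X[:,2]-160)<5)&(abs(s-620)<60)
print("top front edge s pctl",np.percentile(s[top],[1,2,5]) if top.any() else 0, X[top,2].mean(), "y range",np.percentile(y[top],[0,1,99,100]))
h=(abs(X[:,2]-125)<8)&(s>500)&(s<585)
print("handle",h.sum(),np.percentile(s[h],[1,50,99]),np.percentile(y[h],[1,50,99]),X[h,2].max())
E
```

```text
t: 2.33
tool_pos: [563.8, 212.2, 231.3]
eef_rot: [2.28, 2.161, -0.001]
ft_force: [0.9, -0.4, -0.3]
gripper_width: 30.6
gripper_force: 0.0
[563.7 212.2 231.3] 30.567616482155618 [567. 283. 375.]
w [312.6, 189.1] 0.59 [557.05517176 218.73209373 122.        ]
side [259.8, 218.5] 0.76 [552.92525697 221.43879279 122.        ]
scene [380.2, 155.4] 0.85 [564.83273747 220.67490607 122.        ]
top front edge s pctl [597.45564935 597.87324272 600.06281632] 161.27025570347328 y range [ 84.78311878 127.07116731 398.73616682 405.10355699]
handle 3027 [542.39454532 550.6520986  582.98777279] [123.41939696 260.48651919 388.1324981 ] 132.99917311658348
```

View pics/w1.png

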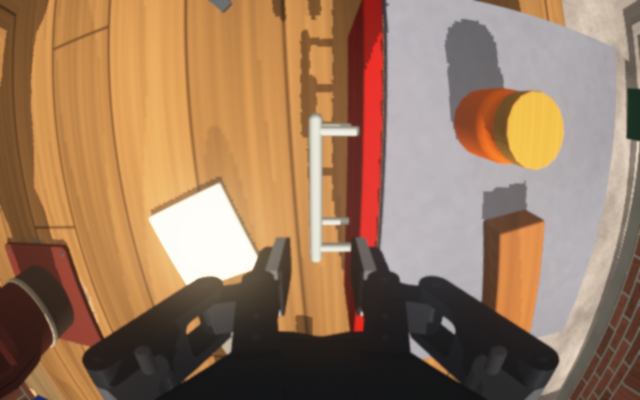

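```bash
python3 - <<'E'
from h import *
p=optics.grab_frame("wrist"); X,u,v=wcloud(p); im=np.zeros((400,640,3)); im[v,u]=X
f=np.array([.0513,.9987]); n=np.array([.9987,-.0513])
for r in (130,150,170,190,210,230):
    seg=im[r,311:320]; print(r,seg[:,:2]@n, seg[:,2].round(), "y",(seg[4,:2]@f).round(1))
    e=im[r,355:385]; print("  front s",(e[::3,:2]@n).round(1),e[::3,2].round())
for uv in [(315,117),(315,260)]: w=wray(p,uv,122); print(w, w[:2]@n, w[:2]@f)
s=robot.sense(); print("tcp s,y",s["tool_pos"][:2]@n,s["tool_pos"][:2]@f)
E
```

```text
130 [543.62322298 544.39994405 545.24266265 546.01377362 546.82787986
 547.62085991 548.39139577 549.18418586 549.97825258] [128. 127. 129. 128. 130. 130. 128. 129. 129.] y 298.4
  front s [578.8 581.3 582.3 583.1 585.2 587.4 589.6 591.9 594.3 596.5] [127. 126. 137. 148. 148. 149. 149. 149. 148. 148.]
150 [543.53389356 544.34947629 545.17149046 545.95684052 546.78528789
 547.55021207 548.36671804 549.16007238 549.95609165] [128. 128. 129. 128. 130. 128. 130. 129. 129.] y 282.4
  front s [582.8 582.4 582.9 583.3 585.7 587.6 590.  592.4 594.6 596.9] [ 93. 119. 135. 149. 148. 150. 149. 148. 148. 148.]
170 [543.43050447 544.25795217 545.07190436 545.88094635 546.66784046
 547.4935632  548.30815744 549.12046517 549.93052951] [128. 128. 129. 128. 127. 128. 128. 129. 129.] y 265.7
  front s [582.6 582.2 582.6 583.6 586.  588.1 590.7 593.  595.2 599.5] [ 99. 124. 140. 149. 148. 150. 148. 148. 149. 138.]
190 [543.26902061 544.08723121 544.95836334 545.78979754 546.60222382
 547.4275806  548.26119763 549.08325885 549.90433081] [127. 126. 128. 129. 128. 128. 129. 129. 129.] y 249.0
  front s [5
[... 218 characters left out ...]
221 549.87020719] [127. 128. 129. 129. 129. 129. 128. 129. 129.] y 232.0
  front s [582.5 582.1 582.6 584.9 587.  589.6 592.  594.4 596.8 597.3] [108. 133. 148. 148. 149. 148. 148. 148. 148. 157.]
230 [542.95065404 543.7952775  544.71185193 545.54094321 546.41660289
 547.28210478 548.11626697 548.9728995  549.82979706] [128. 127. 129. 128. 129. 130. 128. 128. 128.] y 214.1
  front s [582.5 582.  583.2 585.6 587.9 590.5 592.7 595.4 599.4 597.4] [114. 139. 148. 148. 149. 148. 149. 148. 140. 161.]
[561.82743502 280.11682268 122.        ] 546.7270663463719 308.57441822401574
[554.66180918 153.28417863 122.        ] 546.0772704594254 181.53906000815346
tcp s,y 551.4395230170792 242.20655826183204
```

```bash
python3 -m inch '[{"delta_pos":[3,-6,30],"rot":[0,0,0],"gripper":0.29},{"delta_pos":[3,-6,60],"rot":[0,0,0],"gripper":0.29},{"delta_pos":[3,-6,85],"rot":[0,0,0],"gripper":0.29},{"delta_pos":[3,-6,105],"rot":[0,0,0],"gripper":0.29},{"delta_pos":[3,-6,118],"rot":[0,0,0],"gripper":0.29},{"delta_pos":[3,-6,126],"rot":[0,0,0],"gripper":0.29},{"delta_pos":[3,-6,126],"rot":[0,0,0],"gripper":0.29},{"delta_pos":[3,-6,126],"rot":[0,0,0],"gripper":0.6},{"delta_pos":[3,-6,126],"rot":[0,0,0],"gripper":1},{"delta_pos":[3,-6,126],"rot":[0,0,0],"gripper":1},{"delta_pos":[3,-6,126],"rot":[0,0,0],"gripper":1},{"delta_pos":[3,-6,126],"rot":[0,0,0],"gripper":1}]'
```

```text
t: 3.68
tool_pos: [558.0, 217.5, 106.3]
eef_rot: [2.277, 2.163, 0.003]
ft_force: [0.6, -0.0, 5.1]
gripper_width: 8.9
gripper_force: 58.9
```

```bash
python3 -m inch '[{"delta_pos":[0,-8,0],"rot":[0,0,0],"gripper":1},{"delta_pos":[0,-20,0],"rot":[0,0,0],"gripper":1},{"delta_pos":[0,-36,0],"rot":[0,0,0],"gripper":1},{"delta_pos":[0,-52,0],"rot":[0,0,0],"gripper":1},{"delta_pos":[0,-68,0],"rot":[0,0,0],"gripper":1},{"delta_pos":[0,-84,0],"rot":[0,0,0],"gripper":1},{"delta_pos":[0,-100,0],"rot":[0,0,0],"gripper":1},{"delta_pos":[0,-116,0],"rot":[0,0,0],"gripper":1},{"delta_pos":[0,-132,0],"rot":[0,0,0],"gripper":1},{"delta_pos":[0,-144,0],"rot":[0,0,0],"gripper":1},{"delta_pos":[0,-152,0],"rot":[0,0,0],"gripper":1},{"delta_pos":[0,-155,0],"rot":[0,0,0],"gripper":1},{"delta_pos":[0,-155,0],"rot":[0,0,0],"gripper":1},{"delta_pos":[0,-155,0],"rot":[0,0,0],"gripper":1}]'
```

```text
t: 4.85
tool_pos: [402.2, 225.8, 106.3]
eef_rot: [2.277, 2.165, 0.003]
ft_force: [-0.7, 0.6, 6.5]
gripper_width: 8.7
gripper_force: 59.5
```

```bash
python3 -m inch '[{"delta_pos":[0,0,0],"rot":[0,0,0],"gripper":0.29},{"delta_pos":[0,0,0],"rot":[0,0,0],"gripper":0.29},{"delta_pos":[0,0,0],"rot":[0,0,0],"gripper":0.29},{"delta_pos":[0,0,-20],"rot":[0,0,0],"gripper":0.29},{"delta_pos":[0,0,-50],"rot":[0,0,0],"gripper":0.29},{"delta_pos":[0,0,-85],"rot":[0,0,0],"gripper":0.29},{"delta_pos":[0,0,-120],"rot":[0,0,0],"gripper":0.29},{"delta_pos":[0,40,-150],"rot":[0,0,0],"gripper":0.29},{"delta_pos":[0,80,-160],"rot":[0,0,0],"gripper":0.29},{"delta_pos":[0,100,-160],"rot":[0,0,0],"gripper":0.29},{"delta_pos":[0,100,-160],"rot":[0,0,0],"gripper":0.29},{"delta_pos":[0,100,-160],"rot":[0,0,0],"gripper":0.29}]'
python3 - <<'E'
from h import *
p=optics.grab_frame("wrist"); save("w2.png",p["color"]); np.savez("w2.npz",**p)
f=np.array([.0513,.9987]); n=np.array([.9987,-.0513])
s=robot.sense(); print(s["tool_pos"],"tcp s,y",s["tool_pos"][:2]@n,s["tool_pos"][:2]@f)
for l in ["rod","rod_collar","rod_tip"]:
  for m in optics.mark_of(l,p)[:2]:
    w=wray(p,m["uv"],115); print(l,m["uv"],m["score"],w.round(1),w[:2]@n,w[:2]@f)
X,u,v=wcloud(p); im=np.zeros((400,640,3)); im[v,u]=X; np.save("im.npy",im)
E
```

```text
t: 5.85
tool_pos: [503.0, 219.5, 264.4]
eef_rot: [-2.279, -2.162, 0.002]
ft_force: [-1.0, 0.1, 0.2]
gripper_width: 30.1
gripper_force: 0.0
[501.85193665 219.95141785 264.40025276] tcp s,y 489.9160213915088 245.4104853616031
rod [347.7, 127.1] 0.55 [530.9 274.5 115. ] 516.1700801295536 301.39361670023015
rod [348.7, 194.1] 0.2 [529.6 209.  115. ] 518.2075326352866 235.91859267655167
rod_collar [344.7, 191.2] 0.6 [525.8 212.2 115. ] 514.1974915166028 238.86706304563114
rod_tip [342.7, 293.0] 0.9 [520.7  94.7 115. ] 515.1911998819235 121.27788119810486
```

View pics/w2.png

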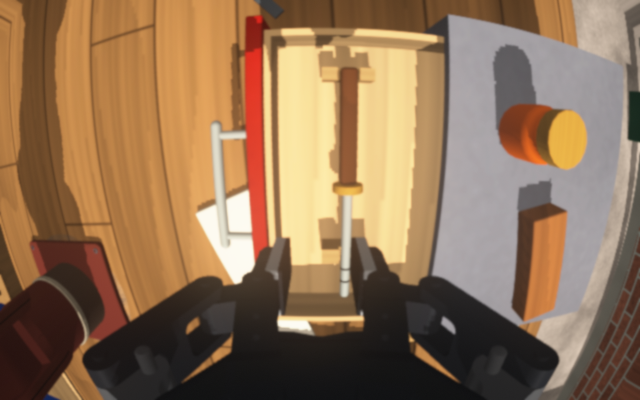

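```bash
python3 - <<'E'
import numpy as np
im=np.load("im.npy"); f=np.array([.0513,.9987]); n=np.array([.9987,-.0513])
for r in (75,100,125,150,170,183,188,200,230,260,294,297):
    e=im[r,330:368]; z=e[:,2]; print(r,"z",z[::2].round().astype(int).tolist()); k=z>z.max()-5; print("   s",(e[k][[0,-1],:2]@n).round(1),"y",(e[k][:,:2]@f).mean().round(1))
print("col y:",[(r,(im[r,348,:2]@f).round(1),im[r,348,2].round()) for r in range(60,74)],[(r,(im[r,347,:2]@f).round(1),im[r,347,2].round()) for r in range(180,198)])
r=150; print("front s",[(c,(im[r,c,:2]@n).round(1),im[r,c,2].round()) for c in range(240,272,3)])
E
```

```text
75 z [116, 117, 116, 117, 110, 122, 126, 127, 126, 128, 128, 127, 126, 126, 126, 116, 116, 116, 116]
   s [509.9 524.3] y 349.6
100 z [92, 93, 92, 92, 92, 91, 126, 127, 128, 127, 127, 127, 127, 127, 92, 92, 91, 91, 92]
   s [509.1 523.3] y 326.7
125 z [91, 90, 91, 92, 91, 120, 127, 126, 129, 126, 128, 128, 126, 126, 125, 90, 92, 92, 91]
   s [509.1 524.7] y 303.9
150 z [92, 91, 91, 92, 91, 124, 126, 127, 129, 127, 129, 127, 128, 127, 91, 91, 91, 91, 91]
   s [508.5 524.1] y 281.0
170 z [92, 91, 91, 92, 92, 126, 127, 128, 127, 127, 128, 128, 127, 127, 90, 90, 91, 91, 91]
   s [508.6 523.4] y 262.3
183 z [91, 89, 118, 119, 118, 124, 126, 127, 124, 126, 127, 126, 127, 116, 118, 118, 117, 91, 92]
   s [508.9 522.7] y 249.8
188 z [91, 91, 124, 126, 129, 131, 132, 132, 132, 133, 132, 133, 132, 132, 130, 128, 124, 92, 90]
   s [506.8 526.3] y 246.3
200 z [91, 91, 90, 91, 92, 92, 92, 121, 123, 123, 121, 91, 91, 91, 92, 92, 91, 92, 91]
   s [512.3 519.9] y 232.0
230 z [92, 92, 92, 92, 92, 91, 118, 123, 124, 123, 122, 90, 92, 91, 92, 92, 90, 91, 92]
   s [511.  521.1] y 200.8
260 z [121, 121, 
[... 1584 characters left out ...]
), np.float64(131.0)), (194, np.float64(240.8), np.float64(133.0)), (195, np.float64(237.2), np.float64(123.0)), (196, np.float64(236.3), np.float64(123.0)), (197, np.float64(235.5), np.float64(124.0))]
front s [(240, np.float64(382.2), np.float64(3.0)), (243, np.float64(385.9), np.float64(1.0)), (246, np.float64(390.1), np.float64(1.0)), (249, np.float64(429.3), np.float64(149.0)), (252, np.float64(432.0), np.float64(149.0)), (255, np.float64(434.5), np.float64(148.0)), (258, np.float64(437.2), np.float64(148.0)), (261, np.float64(439.7), np.float64(148.0)), (264, np.float64(442.0), np.float64(146.0)), (267, np.float64(443.6), np.float64(140.0)), (270, np.float64(446.4), np.float64(141.0))]
```

```bash
python3 -m inch '[{"delta_pos":[30,13,15],"rot":[0,0,0],"gripper":0.06},{"delta_pos":[56,26,35],"rot":[0,0,0],"gripper":0.06},{"delta_pos":[56,26,60],"rot":[0,0,0],"gripper":0.06},{"delta_pos":[56,26,80],"rot":[0,0,0],"gripper":0.06},{"delta_pos":[56,26,80],"rot":[0,0,0],"gripper":0.06},{"delta_pos":[56,26,80],"rot":[0,0,0],"gripper":0.06},{"delta_pos":[56,26,80],"rot":[0,0,0],"gripper":0.06},{"delta_pos":[56,26,80],"rot":[0,0,0],"gripper":0.06}]'
python3 - <<'E'
from h import *
p=optics.grab_frame("wrist"); save("w3.png",p["color"])
f=np.array([.0513,.9987]); n=np.array([.9987,-.0513])
s=robot.sense(); print(s["tool_pos"],s["eef_rot"],"tcp s,y",s["tool_pos"][:2]@n,s["tool_pos"][:2]@f)
X,u,v=wcloud(p); S=X[:,:2]@n; Y=X[:,:2]@f
g=(X[:,2]>120)&(X[:,2]<131)&(abs(S-515)<25)&(Y>262)&(Y<340)
for y in range(262,340,8):
    k=g&(abs(Y-y)<4)
    if k.sum()>20: print(y,k.sum(),np.percentile(S[k],[2,98]).round(1),X[k,2].mean().round(1))
fr=(abs(X[:,2]-148)<4)&(abs(S-435)<25); print("front s",np.percentile(S[fr],[2,98]) if fr.any() else 0)
E
```

```text
t: 6.72
tool_pos: [531.6, 275.0, 187.4]
eef_rot: [2.277, 2.163, 0.004]
ft_force: [0.1, -0.2, 0.1]
gripper_width: 40.3
gripper_force: 0.0
[531.68170601 274.97310899 187.3296157 ] [2.27711379 2.1633214  0.00443875] tcp s,y 516.8843993016752 301.89091546836124
262 101 [508.7 524.4] 126.9
270 215 [508.8 524.3] 126.9
278 222 [508.9 524.2] 126.9
286 222 [509.  524.1] 126.9
294 233 [509.1 524. ] 127.1
302 250 [509.2 524.7] 127.0
310 256 [509.3 524.6] 127.0
318 251 [509.4 524.5] 127.0
326 271 [509.4 524.4] 127.0
334 263 [509.5 524.3] 127.0
front s [427.65335501 442.04263528]
```

View pics/w3.png

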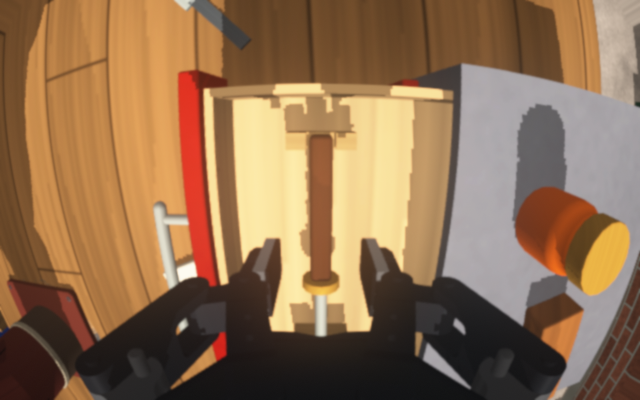

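```bash
python3 -m inch '[{"delta_pos":[0,0,25],"rot":[0,0,0],"gripper":0.06},{"delta_pos":[0,0,50],"rot":[0,0,0],"gripper":0.06},{"delta_pos":[0,0,70],"rot":[0,0,0],"gripper":0.06},{"delta_pos":[0,0,82],"rot":[0,0,0],"gripper":0.06},{"delta_pos":[0,0,87],"rot":[0,0,0],"gripper":0.06},{"delta_pos":[0,0,87],"rot":[0,0,0],"gripper":0.3},{"delta_pos":[0,0,87],"rot":[0,0,0],"gripper":0.5},{"delta_pos":[0,0,87],"rot":[0,0,0],"gripper":0.7},{"delta_pos":[0,0,87],"rot":[0,0,0],"gripper":1},{"delta_pos":[0,0,87],"rot":[0,0,0],"gripper":1},{"delta_pos":[0,0,87],"rot":[0,0,0],"gripper":1},{"delta_pos":[0,0,87],"rot":[0,0,0],"gripper":1}]'
python3 -m inch '[{"delta_pos":[0,0,-5],"rot":[0,0,0],"gripper":1},{"delta_pos":[0,0,-20],"rot":[0,0,0],"gripper":1},{"delta_pos":[0,0,-45],"rot":[0,0,0],"gripper":1},{"delta_pos":[0,0,-75],"rot":[0,0,0],"gripper":1},{"delta_pos":[0,0,-110],"rot":[0,0,0],"gripper":1},{"delta_pos":[0,0,-150],"rot":[0,0,0],"gripper":1},{"delta_pos":[0,0,-185],"rot":[0,0,0],"gripper":1},{"delta_pos":[0,0,-210],"rot":[0,0,0],"gripper":1},{"delta_pos":[0,0,-210],"rot":[0,0,0],"gripper":1},{"delta_pos":[0,0,-210],"rot":[0,0,0],"gripper":1}]'
```

```text
t: 7.77
tool_pos: [532.0, 275.2, 100.0]
eef_rot: [2.277, 2.163, 0.004]
ft_force: [-1.2, -0.8, 6.8]
gripper_width: 15.1
gripper_force: 59.3
t: 8.6
tool_pos: [531.4, 275.0, 310.0]
eef_rot: [2.277, 2.164, 0.004]
ft_force: [-0.4, 0.1, -2.4]
gripper_width: 15.4
gripper_force: 58.7
```

```bash
cat > tube.py <<'E'
from h import *
from scipy.optimize import least_squares
yt=np.array([.161,.987,0]); yt/=np.linalg.norm(yt); a0=yt*np.cos(np.radians(35))+np.array([0,0,np.sin(np.radians(35))])
m0=np.array([541,-150,170.])
def tube(c,p,pr=True):
    X,u,v=cloud(p); d=X-m0; t=d@a0; r=np.linalg.norm(d-np.outer(t,a0),axis=1)
    col=cv2.cvtColor(p["color"],cv2.COLOR_RGB2HSV)[v,u].astype(int)
    k=(r<24)&(t>-62)&(t<8)&(col[:,1]<90); Y=X[k]
    if pr: print(c,k.sum(),"t range",np.percentile(t[k],[1,5,95,99]).round(1))
    return Y
def fit(Y,fixed_dir=True):
    x0=np.array([1,0,0]); x0=x0-a0*(x0@a0); x0/=np.linalg.norm(x0); z0=np.cross(a0,x0)
    def F(q):
        c=m0+q[0]*x0+q[1]*z0; a=a0+(0 if fixed_dir else (q[2]*x0+q[3]*z0)); a=a/np.linalg.norm(a); d=Y-c
        return np.linalg.norm(d-np.outer(d@a,a),axis=1)-13
    s=least_squares(F,np.zeros(4),loss="soft_l1",f_scale=1.5); return s.x, m0+s.x[0]*x0+s.x[1]*z0, np.sqrt(np.mean(F(s.x)**2)),(a0+(0 if fixed_dir else s.x[2]*x0+s.x[3]*z0))
E
python3 - <<'E'
from tube import *
for c in ["scene","side"]:
    p=optics.grab_frame(c); save(c+"2.png",p["color"])
    Y=tube(c,p); np.save(c+"_tube.npy",Y)
    if len(Y)>40:
        for fd in (True,False): x,m,e,a=fit(Y,fd); print(c,fd,x.round(3),m.round(1),e.round(2),a.round(3))
    for m in optics.mark_of("tube_mouth",p)[:2]: print(m["uv"],m["score"],onplane(p,m["uv"],170).round(1))
    for l in ("rod","rod_collar","rod_tip"):
        for m in optics.mark_of(l,p)[:1]: print(l,m["uv"],m["score"],onplane(p,m["uv"],328).round(1),world(p,m["uv"]).round())
x,y=[cv2.imread(f"pics/{c}2.png") for c in("scene","side")]
cv2.imwrite("pics/both.png",np.hstack([cv2.resize(x[190:260,270:350],(400,350)),cv2.resize(y[140:220,330:420],(394,350))]))
E
```

```text
scene 168 t range [-49.3 -46.    0.4   1. ]
scene True [-2.518  0.368  0.     0.   ] [ 538.5 -149.5  169.9] 2.02 [0.132 0.808 0.574]
scene False [-2.597e+00 -2.180e-01 -2.000e-03 -2.400e-02] [ 538.4 -149.8  170.4] 1.97 [0.13  0.795 0.593]
rod [389.2, 96.0] 0.74 [537.6 269.8 328. ] [540. 264. 334.]
rod_collar [217.7, 345.2] 0.67 [ 637.3 -545.   328. ] [ 524. -529.    6.]
rod_tip [352.2, 132.5] 0.61 [531.6  83.5 328. ] [445. 230. 147.]
side 139 t range [-61.3 -58.9   1.5   3.1]
side True [-2.371  3.172  0.     0.   ] [ 538.7 -147.9  167.6] 3.85 [0.132 0.808 0.574]
side False [-2.793  3.421 -0.015  0.01 ] [ 538.2 -147.7  167.4] 3.8 [0.117 0.816 0.567]
[356.4, 173.4] 0.62 [ 555.1 -148.8  170. ]
rod [236.9, 175.8] 0.68 [521.5 273.3 328. ] [506. 277. 339.]
rod_collar [252.9, 168.7] 0.73 [532.8 221.7 328. ] [532. 222. 329.]
rod_tip [297.4, 157.9] 0.88 [520.3  85.7 328. ] [2136. -588. -759.]
```

View pics/both.png

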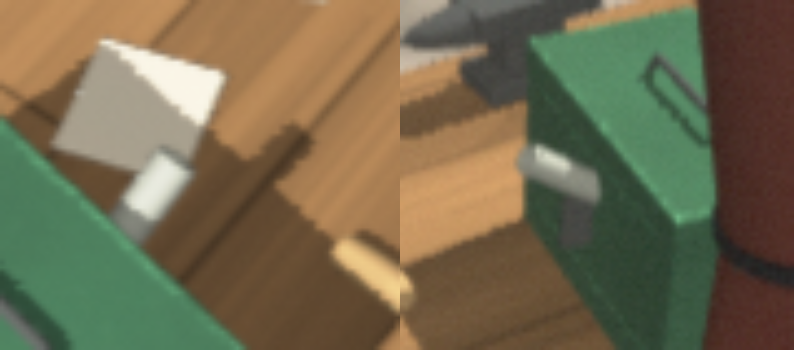

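```bash
cat > goal.py <<'E'
from tube import *
M=np.array([538.5,-150,170.])
y_=np.array([a0[1],-a0[0],0]); y_/=np.linalg.norm(y_); RT=np.c_[a0,y_,np.cross(a0,y_)]
def delta(tcp,Rg):
    s=robot.sense(); Rc=R.from_rotvec(s["eef_rot"])
    print("tcp",s["tool_pos"].round(1),"->",tcp.round(1),"delta",Rc.inv().apply(tcp-s["tool_pos"]).round(1),"rot",(Rc.inv()*R.from_matrix(Rg)).as_rotvec().round(3))
def ins(out,corr=np.zeros(3)):  # tip 'out' mm outside mouth plane
    delta(M+(183+out)*a0+18*RT[:,2]+corr,RT)
E
python3 -c "
from goal import *
ins(40)"
```

```text
tcp [530.9 274.7 307.9] -> [569.6  40.5 283.2] delta [-231.9   50.6   24.8] rot [-0.034  0.611  0.107]
```

```bash
python3 -m inch '[{"delta_pos":[-20,5,0],"rot":[-0.003,0.06,0.01],"gripper":1},{"delta_pos":[-45,10,0],"rot":[-0.007,0.12,0.021],"gripper":1},{"delta_pos":[-70,15,0],"rot":[-0.01,0.18,0.032],"gripper":1},{"delta_pos":[-95,20,3],"rot":[-0.014,0.25,0.043],"gripper":1},{"delta_pos":[-120,25,6],"rot":[-0.017,0.32,0.055],"gripper":1},{"delta_pos":[-145,31,10],"rot":[-0.02,0.38,0.066],"gripper":1},{"delta_pos":[-170,37,14],"rot":[-0.025,0.45,0.08],"gripper":1},{"delta_pos":[-195,43,18],"rot":[-0.029,0.52,0.091],"gripper":1},{"delta_pos":[-215,47,22],"rot":[-0.032,0.57,0.1],"gripper":1},{"delta_pos":[-228,50,24],"rot":[-0.034,0.611,0.107],"gripper":1},{"delta_pos":[-232,50.6,25],"rot":[-0.034,0.611,0.107],"gripper":1},{"delta_pos":[-232,50.6,25],"rot":[-0.034,0.611,0.107],"gripper":1},{"delta_pos":[-232,50.6,25],"rot":[-0.034,0.611,0.107],"gripper":1},{"delta_pos":[-232,50.6,25],"rot":[-0.034,0.611,0.107],"gripper":1}]'
python3 - <<'E'
from goal import *
ins(40)
s=robot.sense(); Rc=R.from_rotvec(s["eef_rot"]).as_matrix(); a=Rc[:,0]; c=s["tool_pos"]-18*Rc[:,2]
print("rod axis err(deg)",np.degrees(np.arccos(a@a0)),"tip pred",c-183*a)
for cam in ["scene","side"]:
    p=optics.grab_frame(cam); save(cam+"3.png",p["color"]); np.savez(cam+"3.npz",**p)
    print(cam,"tip pred px",project(p,c-183*a).round(1),"collar",project(p,c-63*a).round(1),"mouth",project(p,M).round(1))
    for l in ("rod","rod_collar","rod_tip","tube_mouth"):
        for m in optics.mark_of(l,p)[:2]: print(l,np.round(m["uv"],1),m["score"])
x,y=[cv2.imread(f"pics/{c}3.png") for c in("scene","side")]
cv2.imwrite("pics/both3.png",np.hstack([cv2.resize(x[130:250,260:380],(400,400)),cv2.resize(y[110:230,300:420],(400,400))]))
E
```

```text
t: 10.27
tool_pos: [569.7, 42.3, 283.9]
eef_rot: [-2.034, -1.735, -0.643]
ft_force: [-0.1, 0.4, -1.3]
gripper_width: 14.8
gripper_force: 58.8
tcp [569.7  42.3 283.9] -> [569.6  40.5 283.2] delta [-1.9  0.1 -0.4] rot [-0.001 -0.001  0.003]
rod axis err(deg) 0.17695522698150284 tip pred [ 544.50795391 -115.90517487  193.58926043]
scene tip pred px [[313.3 210. ]] collar [[338.5 175.5]] mouth [[304.5 221.6]]
rod [353.4 159.1] 0.83
rod_collar [336.8 177.5] 0.58
rod_tip [312.9 213.9] 0.67
tube_mouth [306.5 221.4] 0.66
side tip pred px [[350.1 172. ]] collar [[322.6 160.7]] mouth [[359.2 175.6]]
rod [309.4 155.5] 0.68
rod [390.8 204.3] 0.29
rod_collar [321.  162.9] 0.7
rod_tip [353.6 171.2] 0.64
rod_tip [182.4 282.9] 0.46
tube_mouth [357.2 175.2] 0.67
```

View pics/both3.png

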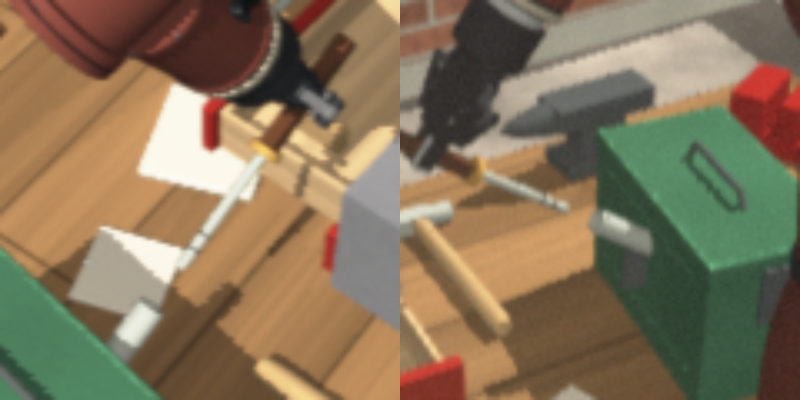

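```bash
cat > rel.py <<'E'
from goal import *
def axisfit(Y,c0,a,r):
    y=RT[:,1]; z=RT[:,2]
    F=lambda q:(lambda d:np.linalg.norm(d-np.outer(d@a,a),axis=1)-r)(Y-c0-q[0]*y-q[1]*z)
    s=least_squares(F,[0,0],loss="soft_l1",f_scale=1); return s.x,np.sqrt(np.median(s.fun**2))
def near(p,c0,a,t0,t1,rad):
    X,u,v=cloud(p); d=X-c0; t=d@a; r=np.linalg.norm(d-np.outer(t,a),axis=1)
    col=cv2.cvtColor(p["color"],cv2.COLOR_RGB2HSV)[v,u].astype(int)
    return X[(t>t0)&(t<t1)&(r<rad)&(col[:,1]<90)]
def run(p,cam):
    s=robot.sense(); Rc=R.from_rotvec(s["eef_rot"]).as_matrix(); a=Rc[:,0]; c=s["tool_pos"]-18*Rc[:,2]
    Yr=near(p,c-183*a,a,8,110,16); Yt=near(p,M,a0,-45,-3,22)
    xr,er=axisfit(Yr,c-183*a,a,5); xt,et=axisfit(Yt,M,a0,13)
    print(cam,"rod n",len(Yr),"off(y,z tool)",xr.round(2),er.round(2),"tube n",len(Yt),xt.round(2),et.round(2))
if __name__=="__main__":
    ins(40)
    for cam in ("scene","side"):
        for i in range(3): run(optics.grab_frame(cam),cam)
E
python3 rel.py
```

```text
tcp [569.7  40.5 283.3] -> [569.6  40.5 283.2] delta [-0.1 -0.1  0.1] rot [ 0.    -0.001  0.   ]
scene rod n 131 off(y,z tool) [-0.57 -0.68] 0.95 tube n 132 [-0.35  0.25] 1.09
scene rod n 131 off(y,z tool) [-0.71 -0.22] 0.78 tube n 131 [-0.26  0.49] 0.87
scene rod n 132 off(y,z tool) [-0.47 -0.37] 0.91 tube n 131 [0.   0.03] 0.98
side rod n 71 off(y,z tool) [-2.09  3.1 ] 0.8 tube n 70 [-0.62  3.35] 1.21
side rod n 72 off(y,z tool) [-1.54  3.  ] 0.83 tube n 73 [-0.88  3.07] 1.28
side rod n 73 off(y,z tool) [-1.16  3.21] 0.88 tube n 73 [-0.53  3.3 ] 1.22
```

```bash
python3 -m inch '[{"delta_pos":[-8,0.5,0.4],"rot":[0,0,0],"gripper":1},{"delta_pos":[-18,0.5,0.4],"rot":[0,0,0],"gripper":1},{"delta_pos":[-28,0.5,0.4],"rot":[0,0,0],"gripper":1},{"delta_pos":[-36,0.5,0.4],"rot":[0,0,0],"gripper":1},{"delta_pos":[-42,0.5,0.4],"rot":[0,0,0],"gripper":1},{"delta_pos":[-48,0.5,0.4],"rot":[0,0,0],"gripper":1},{"delta_pos":[-54,0.5,0.4],"rot":[0,0,0],"gripper":1},{"delta_pos":[-60,0.5,0.4],"rot":[0,0,0],"gripper":1},{"delta_pos":[-60,0.5,0.4],"rot":[0,0,0],"gripper":1},{"delta_pos":[-60,0.5,0.4],"rot":[0,0,0],"gripper":1}]'; python3 -c "
from goal import *
ins(-20)"
```

```text
t: 11.9
tool_pos: [562.4, -8.1, 248.4]
eef_rot: [-2.037, -1.731, -0.643]
ft_force: [0.6, -0.2, -2.6]
gripper_width: 14.8
gripper_force: 58.8
tcp [562.4  -8.1 248.4] -> [561.7  -8.  248.7] delta [ 0.2 -0.7 -0.3] rot [ 0.    -0.001 -0.   ]
```

```bash
python3 -m inch '[{"delta_pos":[-8,0,0],"rot":[0,0,0],"gripper":1},{"delta_pos":[-20,0,0],"rot":[0,0,0],"gripper":1},{"delta_pos":[-32,0,0],"rot":[0,0,0],"gripper":1},{"delta_pos":[-44,0,0],"rot":[0,0,0],"gripper":1},{"delta_pos":[-56,0,0],"rot":[0,0,0],"gripper":1},{"delta_pos":[-68,0,0],"rot":[0,0,0],"gripper":1},{"delta_pos":[-78,0,0],"rot":[0,0,0],"gripper":1},{"delta_pos":[-86,0,0],"rot":[0,0,0],"gripper":1},{"delta_pos":[-92,0,0],"rot":[0,0,0],"gripper":1},{"delta_pos":[-92,0,0],"rot":[0,0,0],"gripper":1},{"delta_pos":[-92,0,0],"rot":[0,0,0],"gripper":1}]'; python3 - <<'E'
from goal import *
ins(-120)
p=optics.grab_frame("scene"); save("scene4.png",cv2.resize(p["color"][150:250,250:370],None,fx=4,fy=4))
E
```

```text
t: 12.82
tool_pos: [550.3, -82.2, 195.7]
eef_rot: [-2.036, -1.731, -0.643]
ft_force: [0.2, -0.0, -1.9]
gripper_width: 14.8
gripper_force: 58.8
tcp [550.3 -82.2 195.7] -> [548.5 -88.9 191.4] delta [-8.1 -0.8 -0.4] rot [-0.    -0.001 -0.   ]
```

View pics/scene4.png

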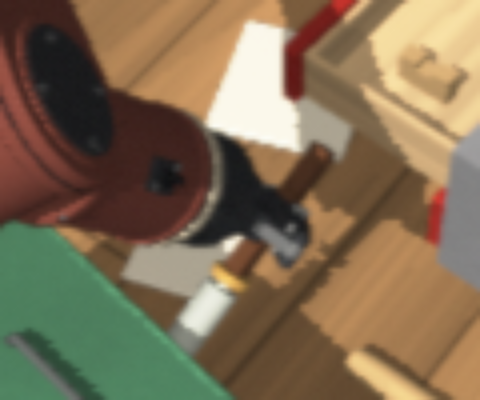

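Rod is well down the tube: collar at crop (229,278) is just above the mouth, tube axis in line. Press on gently until it stops.

```bash
python3 -m inch '[{"delta_pos":[-2,0,0],"rot":[0,0,0],"gripper":1},{"delta_pos":[-4,0,0],"rot":[0,0,0],"gripper":1},{"delta_pos":[-6,0,0],"rot":[0,0,0],"gripper":1},{"delta_pos":[-7,0,0],"rot":[0,0,0],"gripper":1},{"delta_pos":[-8,0,0],"rot":[0,0,0],"gripper":1},{"delta_pos":[-8,0,0],"rot":[0,0,0],"gripper":1},{"delta_pos":[-8,0,0],"rot":[0,0,0],"gripper":1}]'
```

```text
t: 13.45
tool_pos: [549.7, -86.8, 192.4]
eef_rot: [-2.032, -1.732, -0.646]
ft_force: [-1.4, 6.0, 5.3]
gripper_width: 15.1
gripper_force: 59.1
```

```bash
python3 -m inch '[{"delta_pos":[-1,0,0],"rot":[0,0,0],"gripper":1},{"delta_pos":[-2,0,0],"rot":[0,0,0],"gripper":1},{"delta_pos":[-3,0,0],"rot":[0,0,0],"gripper":1},{"delta_pos":[-3,0,0],"rot":[0,0,0],"gripper":1},{"delta_pos":[-3,0,0],"rot":[0,0,0],"gripper":1}]'; python3 - <<'E'
from goal import *
ins(-120)
p=optics.grab_frame("scene"); save("scene5.png",cv2.resize(p["color"][190:240,280:340],None,fx=8,fy=8))
E
```

```text
t: 13.87
tool_pos: [549.7, -86.7, 192.4]
eef_rot: [-2.027, -1.733, -0.649]
ft_force: [-1.5, 13.6, 13.9]
gripper_width: 15.0
gripper_force: 59.6
tcp [549.7 -86.7 192.4] -> [548.5 -88.9 191.4] delta [-2.4 -0.9 -0.5] rot [-0.002 -0.007  0.005]
```

View pics/scene5.png

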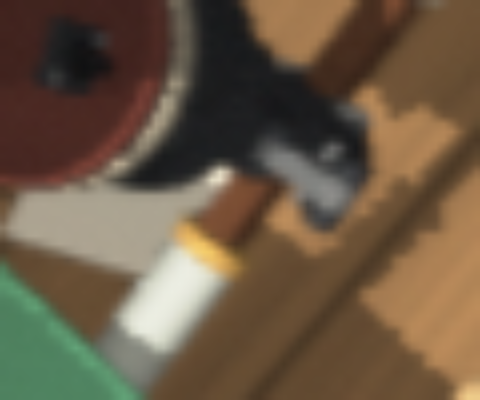

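The collar (crop (207,248)) sits right on the mouth and force rises without motion: home. Draw out.

```bash
python3 -m inch '[{"delta_pos":[5,0,0],"rot":[0,0,0],"gripper":1},{"delta_pos":[12,0,0],"rot":[0,0,0],"gripper":1},{"delta_pos":[22,0,0],"rot":[0,0,0],"gripper":1},{"delta_pos":[34,0,0],"rot":[0,0,0],"gripper":1},{"delta_pos":[48,0,0],"rot":[0,0,0],"gripper":1},{"delta_pos":[62,0,0],"rot":[0,0,0],"gripper":1},{"delta_pos":[76,0,0],"rot":[0,0,0],"gripper":1},{"delta_pos":[90,0,0],"rot":[0,0,0],"gripper":1},{"delta_pos":[104,0,0],"rot":[0,0,0],"gripper":1},{"delta_pos":[118,0,0],"rot":[0,0,0],"gripper":1},{"delta_pos":[132,0,0],"rot":[0,0,0],"gripper":1},{"delta_pos":[146,0,0],"rot":[0,0,0],"gripper":1},{"delta_pos":[160,0,0],"rot":[0,0,0],"gripper":1},{"delta_pos":[174,0,0],"rot":[0,0,0],"gripper":1},{"delta_pos":[180,0,0],"rot":[0,0,0],"gripper":1},{"delta_pos":[180,0,0],"rot":[0,0,0],"gripper":1},{"delta_pos":[180,0,0],"rot":[0,0,0],"gripper":1}]'; python3 - <<'E'
from rel import *
for c in ("scene","side"):
    p=optics.grab_frame(c); run(p,c)
# level final pose: rod axis d (to tip), tip over tile at z=200
T=np.array([430.5,-59.5])
for ang in (0,-10,-20):
    d=np.array([np.sin(np.radians(ang)),-np.cos(np.radians(ang)),0]); c=np.r_[T,200]-183*d; x=-d; z=np.array([0,0,-1.]); Rg=np.c_[x,np.cross(z,x),z]
    print(ang,"r",np.hypot(c[0],c[1])); delta(c+18*z,Rg)
E
```

```text
t: 15.33
tool_pos: [572.3, 54.2, 292.7]
eef_rot: [-2.036, -1.732, -0.643]
ft_force: [0.6, 0.1, -2.4]
gripper_width: 14.8
gripper_force: 58.7
scene rod n 133 off(y,z tool) [-0.48 -0.1 ] 0.95 tube n 133 [-0.46  0.28] 1.18
side rod n 70 off(y,z tool) [-1.91  2.98] 0.97 tube n 74 [-1.06  3.62] 1.03
0 r 447.8643767927965
tcp [572.3  53.5 292.2] -> [430.5 123.5 182. ] delta [ -25.5 -151.2  116.8] rot [ 0.049 -0.61  -0.158]
-10 r 477.78014753690604
tcp [572.3  53.5 292.2] -> [462.3 120.7 182. ] delta [ -23.5 -119.4  118.1] rot [-0.004 -0.611  0.011]
-20 r 505.7524430390501
tcp [572.3  53.5 292.2] -> [493.1 112.5 182. ] delta [-26.1 -87.6 116.3] rot [-0.058 -0.609  0.18 ]
```

```bash
python3 -m inch '[{"delta_pos":[0,-6,0],"rot":[0,-0.07,0],"gripper":1},{"delta_pos":[0,-18,5],"rot":[-0.001,-0.15,0.002],"gripper":1},{"delta_pos":[-2,-32,15],"rot":[-0.002,-0.23,0.004],"gripper":1},{"delta_pos":[-4,-48,27],"rot":[-0.002,-0.31,0.006],"gripper":1},{"delta_pos":[-7,-64,40],"rot":[-0.003,-0.39,0.007],"gripper":1},{"delta_pos":[-10,-80,55],"rot":[-0.003,-0.47,0.009],"gripper":1},{"delta_pos":[-13,-96,72],"rot":[-0.004,-0.55,0.01],"gripper":1},{"delta_pos":[-15,-109,88],"rot":[-0.004,-0.6,0.011],"gripper":1},{"delta_pos":[-17,-117,101],"rot":[-0.004,-0.611,0.011],"gripper":1},{"delta_pos":[-18,-119.4,110],"rot":[-0.004,-0.611,0.011],"gripper":1},{"delta_pos":[-18,-119.4,110],"rot":[-0.004,-0.611,0.011],"gripper":1},{"delta_pos":[-18,-119.4,110],"rot":[-0.004,-0.611,0.011],"gripper":1},{"delta_pos":[-18,-119.4,110],"rot":[-0.004,-0.611,0.011],"gripper":1},{"delta_pos":[-18,-119.4,110],"rot":[-0.004,-0.611,0.011],"gripper":1},{"delta_pos":[-18,-119.4,110],"rot":[-0.004,-0.611,0.011],"gripper":1},{"delta_pos":[-18,-119.4,110],"rot":[-0.004,-0.611,0.011],"gripper":1}]'; python3 - <<'E'
from goal import *
s=robot.sense(); Rc=R.from_rotvec(s["eef_rot"]).as_matrix(); t=s["tool_pos"]-18*Rc[:,2]-183*Rc[:,0]; print("tip",t.round(1),"tilt",np.degrees(np.arcsin(Rc[2,0])))
for cam in ("scene","side"):
    p=optics.grab_frame(cam); save(cam+"6.png",p["color"]); print(cam,project(p,t).round(1))
    for l in ("rod_tip",):
        for m in optics.mark_of(l,p)[:1]: print(l,m["uv"],m["score"],onplane(p,m["uv"],t[2]).round(1))
    for m in optics.mark_of("cabinet_drawer0_handle",p)[:1]: print("handle",m["score"],onplane(p,m["uv"],122).round())
x,y=[cv2.imread(f"pics/{c}6.png") for c in("scene","side")]
cv2.imwrite("pics/both6.png",np.hstack([cv2.resize(x[80:320,200:440],(400,400)),cv2.resize(y[100:300,200:400],(400,400))]))
E
```

```text
t: 16.77
tool_pos: [463.0, 120.8, 192.8]
eef_rot: [2.406, 2.02, 0.003]
ft_force: [-0.1, 0.6, -1.9]
gripper_width: 15.2
gripper_force: 58.7
tip [431.2 -59.4 210.6] tilt 0.06236006320664719
scene [[294.  174.3]]
rod_tip [292.5, 178.3] 0.61 [436.7 -73.4 210.6]
handle 0.82 [405. 227. 122.]
side [[353.6 190. ]]
rod_tip [353.7, 191.1] 0.58 [426.2 -56.8 210.6]
handle 0.72 [410. 221. 122.]
```

View pics/both6.png

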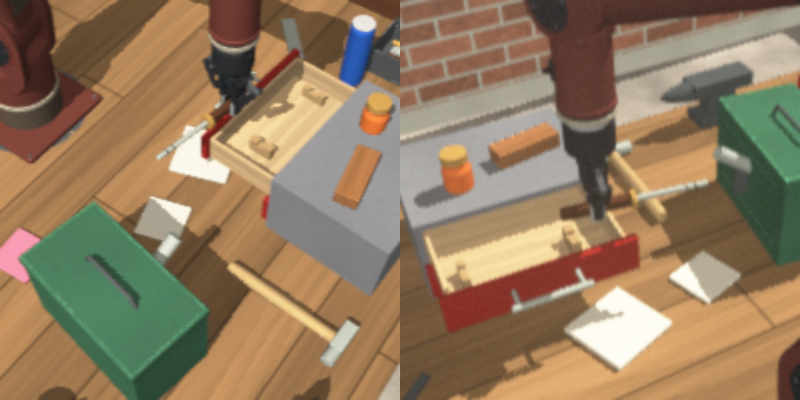

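The rod is level, with its tip at scene (294,174). That puts it over the small white tile about 210 mm up. The drawer is open and the other things are where they were.

```bash
python3 -m inch '[{"delta_pos":[0,0,0],"rot":[0,0,0],"gripper":1},{"delta_pos":[0,0,0],"rot":[0,0,0],"gripper":1},{"delta_pos":[0,0,0],"rot":[0,0,0],"gripper":1},{"delta_pos":[0,0,0],"rot":[0,0,0],"gripper":1}]'; python3 -c "
from cell import robot
print(robot.close_job())"
```

```text
t: 17.4
tool_pos: [462.5, 121.3, 192.3]
eef_rot: [2.405, 2.021, 0.001]
ft_force: [-0.1, 0.6, -0.8]
gripper_width: 15.0
gripper_force: 58.7
the job is handed in; nothing more can be done
None
```

I handed the job in at about 17.4 s; it returned no verdict. By my own measurements the rod went down the dip tube until its collar stopped on the mouth and came right out again. It is now held still and level, its tip within a few mm of the small white tile's centre and about 210 mm up, with the drawer about 155 mm open.

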